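# Unsnap and slide off the filter cover of a bench dust extractor

## Task

Open the filter bay of the specimen dust extractor: press its orange snap tab down until the cover is released, then push the white cover along its guides, off its seat, until the filter opening is completely uncovered and the cover lies flat on the rest of the machine's top. Work with the fingertips only: do not lift the cover, and leave the jar, the specimen tray, the spare filter and the brush where they are.

Things in the scene. Friction and masses are not known exactly. Their poses are not given: they have to be found in the camera images.
- extractor: Fixed blue-grey bench dust extractor, case 360 (x) x 280 mm (y -155 to +125), flat top deck 130 mm above the table. Origin: on the table, below the guides' centre line. +x: the way the cover slides off; z up. Along x (mm): 12 mm high hump -176 to -139 (y within 68), filter opening -125 to -30, free deck, 8 mm high end stop at 165.
- bay (a point): Centre of the filter opening (95 along x, 100 mm across), level with the deck; (-77.5, 0, 130) mm in the extractor's frame. Blue filter cartridge 9 mm below. Guide beads (inner faces y +-67 mm, 6.5 mm high) run from hump to end stop; at x -139 to -30 they have lips (in to y +-58 mm, tops 9.5 mm over the deck, open on the +y side at the tab) that hold the cover down.
- tab_pad (a point): Centre of the top of the orange snap tab: a 30 x 30 mm pad standing 12 mm above the deck beside the cover, outside the guides; (-118, 94.5, 142) mm in the extractor's frame when up. It goes straight down 8 mm. Its 12 mm wide nose sits in a notch of the cover's edge and locks the cover.
- tab (a joint): How far the tab is pressed, m: 0 up, 0.008 on its stop. Sprung, 2.5 to 4.5 N, plus a few N of rubbing. At about 0.006 to 0.007 the cover is free and a spring in the hump shoves it about 10 mm along +x within half a second, so it cannot lock again; it keeps the tab partly down until it has slid about 26 mm, then the tab springs up behind it.
- cover: White filter cover, loose plate 120 (x) x 130 (y) x 5 mm, about 0.16 kg. Origin: centre of its underside, axes as the extractor's. Locked, it is at about (-77, 0, 130) mm in the extractor's frame; opening and lips are clear once it is beyond x = 30 mm; it meets the end stop at x = 105 mm. Sliding takes a few N.
- push_face (a point): Middle of the upright blue push face on the cover, at (0, 0, 11) mm in the cover's frame: it looks to -x, 56 mm wide (y), top 13 mm above the plate; in front of it a ramp slopes down over 25 mm, behind it 60 mm of flat plate is free for the fingertips. Push it along +x.
- jar: Bystander: small glass jar with white cap, 44 mm across, 62 mm high, standing on the deck's -y margin, outside the guides. Origin: centre of its underside.
- specimen_tray: Bystander: white tray 170 x 130 x 35 mm with brown specimens, on the table to the robot's right. Origin: centre of its underside.
- spare_filter: Bystander: spare blue filter cartridge 88 x 94 x 24 mm with white pleats on top, on the table to the left. Origin: centre of its underside.
- brush: Bystander: brush with wooden handle, 190 mm long, 20 mm thick, lying along its x on the table to the left. Origin: centre of its underside.
Mind the look-alikes: they are no part of the job. Leave any pink or yellow look-alike of the cover alone.

How it is judged:
On the way, in this order (a step that is already met when the one before it is completed fails the run):
1. the snap tab is pressed down while the cover is still on its seat (value of joint tab above 0.0055 m and x of cover in the frame of extractor below -0.05 m), for 0.05 s.
2. the cover is pushed off its seat, clear of the filter opening (x of cover in the frame of extractor above 0.03 m), for 0.2 s.
At the end, for the whole second after the job is handed in: The cover's origin is more than 30 mm along the extractor's +x (its rear edge is past the filter opening and the lips), it lies flat on the deck (within 4 mm in height, 0.05 rad in tilt) between the guide beads and the end stop, at rest; the four bystanders are within 20 mm of where they were (x of cover in the frame of extractor between 0.03 and 0.115 m and y of cover in the frame of extractor between -0.01 and 0.01 m and z of cover in the frame of extractor between 0.126 and 0.134 m and angle between cover's own z axis and vertical below 0.05 rad and linear speed of cover below 0.01 m/s and distance of each of jar, specimen_tray, spare_filter, brush from where it was at the start of the episode below 0.02 m); the robot touches nothing.
It fails at once if the cover is lifted or tipped up instead of being pushed along the deck (more than 12 mm up or 0.2 rad) (z of cover in the frame of extractor above 0.142 m or angle between cover's own z axis and vertical above 0.2 rad).
It fails at once if a bystander (jar, specimen tray, spare filter, brush) is moved more than 20 mm or picked up (distance of any of jar, specimen_tray, spare_filter, brush from where it was at the start of the episode above 0.02 m).
It also fails if it takes over 38 s, if anything falls off the work surface, if the arm or the gripper's body presses on something with over 40 N, if the wrist force passes 120 N, or if a joint passes its speed limit or range.

## Robot

A 6-joint arm with a two-finger parallel gripper is mounted at the origin on the work surface. World frame = base frame: x ahead of the robot, y to its left, z up, the work surface at z = 0. Lengths are in m, angles in rad, forces in N, time in s.
With the tool pointing down it reaches from about 0.35 to 0.975 m from the base axis. Payload 7.1 kg.
Tool frame: the origin (TCP) lies midway between the tips of the shut fingers; the grasp point (between the pads) lies 19 mm behind it; z points along the fingers, y is the line along which they close (so a half turn about z gives the same grasp; the last joint's range is limited). The gripper opens to 88 mm and grips with 3 to 60 N. Pads are 20 mm wide; open, the fingers measure 115 mm over their backs; the gripper's body (75 mm by 178 mm) begins 61 mm behind the grasp point.
Start: joints at [1.31, 0.423, 1.63, -0, 1.089, -0.019], TCP at [0.15, 0.607, 0.223] pointing down, gripper open.
Joint ranges: [-3, 3], [-0.9, 2.11], [0.09, 2.58], [-1.31, 4.45], [0.11, 2.69], [-2.54, 2.54]. Speed limits (rad/s): [2.39, 2.39, 3.01, 3.14, 3.14, 3.14].

## Interface

Orientations are given as a unit quaternion [w, x, y, z].
In Python, from station import move_pose, movel, movej, command_gripper, wait, inverse_kinematics, read_camera, camera_info, MotionError, job_done, get_time, get_joint_pos, get_qvel, get_effort, get_tcp_pos, get_ee_rot, get_ft_force, get_ft_torque, get_grip_width, get_finger_force gives the robot as it stands. Calls block until the motion is done:
- move_pose(position, orientation): joint-space move of the TCP to a pose.
- movel(position, frame=None, v=0.15, until_force=None): straight line of the TCP; frame=None keeps the orientation; v is the mean speed in m/s. With until_force (N) it stops when the force on the tool has changed by that much, and returns True; else False.
- movej(angles): joint-space move.
- command_gripper(opening): opening from 0.0 (shut) to 1.0 (fully open); the grip force is fixed at half the most; returns when the fingers have stopped.
- wait(seconds).
- inverse_kinematics(position, orientation): joint angles nearest the present ones, or None.
- read_camera(name): name is "side" or "top" or "wrist"; returns the picture (480x640x3 uint8, red, green, blue); there is no depth.
- camera_info(name): a dict with "intrinsics" (3x3 intrinsics, pixels), "T" (4x4, takes a point from camera to world coordinates); the wrist camera has in their place "tool_from_camera" (4x4, takes a point from camera to tool coordinates, whose origin is the TCP and whose axes are the flange's). Camera axes: x right, y up, looking along -z (the intrinsics and any distortion apply to the point x, -y, -z); pixel columns grow to the right and rows downward; lengths in m; the calibration is good to about 2 mm. The wrist camera is an equidistant fisheye: a pixel r from the principal point sees the ray r / f radians off the axis. A picture is of the moment at which its call begins: read the wrist's pose just before it. camera_info takes no time and is no camera call.
A pose or a line that the arm cannot do raises MotionError and nothing moves.
- job_done(): hands the job in; it is judged then, once.
Readings, each from a call of its own:
- get_time(): time.
- get_joint_pos(): joint angles.
- get_qvel(): joint speeds.
- get_effort(): joint torques, N m.
- get_tcp_pos(): TCP position.
- get_ee_rot(): TCP orientation.
- get_ft_force(): force on the tool from outside, world axes, zero at the start.
- get_ft_torque(): the same for the moment, N m.
- get_grip_width(): opening from 0.0 (shut) to 1.0 (fully open).
- get_finger_force(): force on a finger pad.
Only numpy, scipy, OpenCV 4.12 (cv2) and the standard library are available. Lean on these libraries where they do the work, as an engineer would, in place of code of your own. Each camera call takes 0.05 s, during which the arm holds its last target. There are 200 camera calls.

## Working session

There is one attempt and no reset: what is moved stays moved. The work goes in short steps, each a Python script; the robot and the scene stay as the last script left them, time stands still between calls to the robot, and variables do not carry over. Pictures are saved under pics/ and viewed, at most 10 in all, crops included, and the job is handed in when it is done.

```bash
mkdir -p pics
python3 - <<'E'
from station import *
import cv2
for n in("top","side"):
    cv2.imwrite(f"pics/{n}0.png",read_camera(n)[:,:,::-1])
    i=camera_info(n);print(n,i)
print(get_time(),get_ee_rot(),get_ft_force())
E
```

```text
top {'intrinsics': array([[600.25060475,   0.        , 326.00437917],
       [  0.        , 600.25060475, 229.02146392],
       [  0.        ,   0.        ,   1.        ]]), 'T': array([[-0.01271193,  0.99141798, -0.13011072,  0.32303812],
       [-0.99986981, -0.01130998,  0.01150834, -0.00869242],
       [ 0.00993803,  0.13024008,  0.99143268,  1.86645866],
       [ 0.        ,  0.        ,  0.        ,  1.        ]])}
side {'intrinsics': array([[576.76313703,   0.        , 323.84914198],
       [  0.        , 576.76313703, 234.42863005],
       [  0.        ,   0.        ,   1.        ]]), 'T': array([[ 0.7666588 ,  0.31615934, -0.558818  , -0.23990339],
       [-0.64183775,  0.35476311, -0.67984369, -0.99603861],
       [-0.01669092,  0.87987863,  0.47490526,  0.80694371],
       [ 0.        ,  0.        ,  0.        ,  1.        ]])}
0.1 [-9.01350691e-05  1.20580510e-01  9.92703305e-01 -6.93290143e-04] [-0.31367329 -0.7476425   0.72833343]
```

View pics/top0.png

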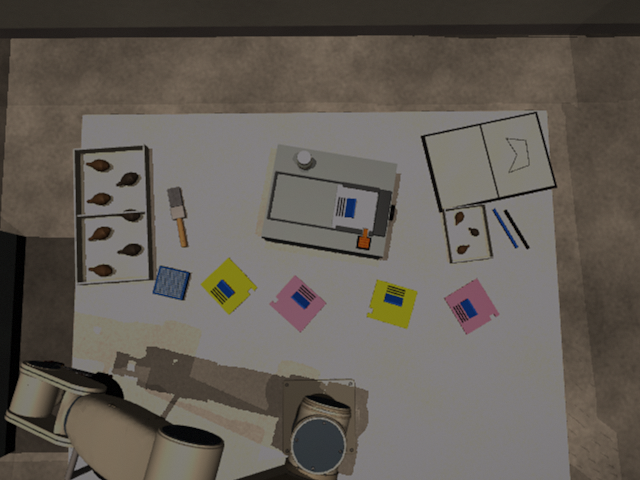

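View pics/side0.png

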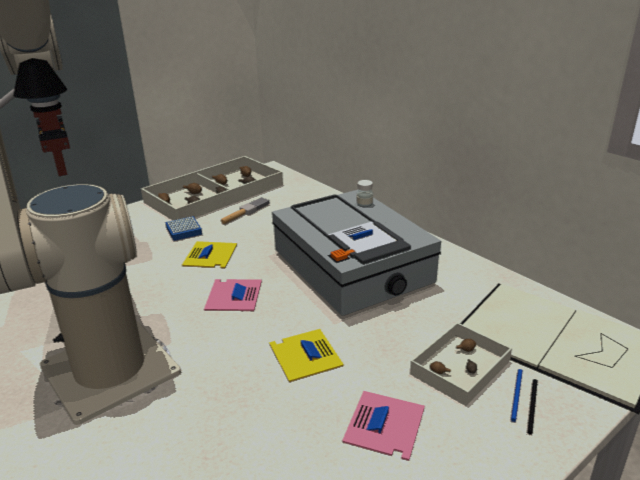

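The extractor is at top-image pixels ~(262-398, 145-258). The cover is near (352,208), the orange tab near (364,240) and the jar at (304,158). Extractor +x points image-left, roughly world +y.

Run:
```python
import cv2
a=cv2.imread("pics/top0.png")[140:262,250:410]
cv2.imwrite("pics/crop0.png",cv2.convertScaleAbs(cv2.resize(a,None,fx=4.9,fy=4.9,interpolation=cv2.INTER_CUBIC),alpha=1.3))
```

```text
(no output)
```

View pics/crop0.png

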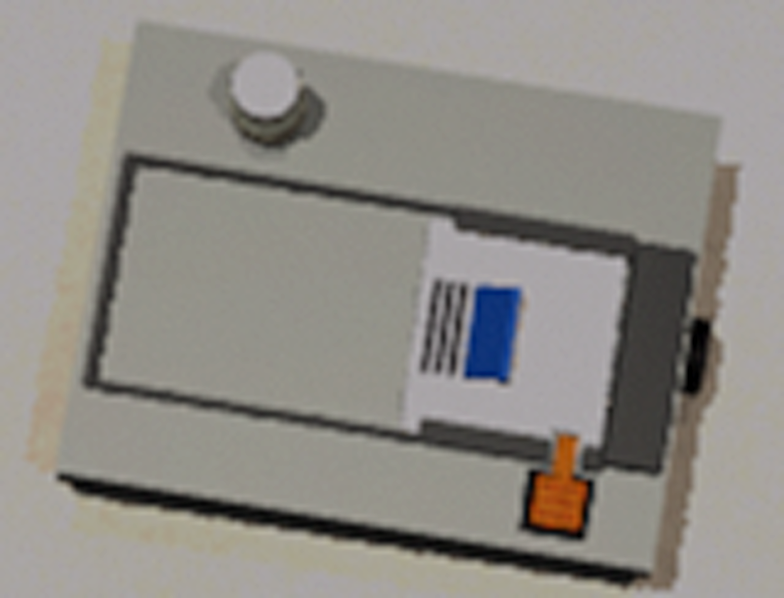

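The crop shows deck corners at (138,20), (722,115), (650,572) and (62,475), tab pad centre at (558,503), and push-face top edge from (518,288) to (505,382). I'll fit the pose from these.

```bash
cat > h.py <<'E'
import numpy as np, cv2
from station import *
from scipy.optimize import least_squares
def proj(n,P):
    i=camera_info(n);T=i["T"];K=i["intrinsics"]
    p=(np.asarray(P)-T[:3,3])@T[:3,:3]
    return np.c_[K[0,0]*p[:,0]/-p[:,2]+K[0,2],K[1,1]*p[:,1]/p[:,2]+K[1,2]]
def w(s,P):
    c,n=np.cos(s[2]),np.sin(s[2]);P=np.atleast_2d(P)
    return np.c_[s[0]+c*P[:,0]-n*P[:,1],s[1]+n*P[:,0]+c*P[:,1],P[:,2]]
E
python3 - <<'E'
from h import *
M=np.array([[180,-155,130],[-180,-155,130],[-180,125,130],[180,125,130],[-118,94.5,142],[-77,-28,148],[-77,28,148],[165,-67,137],[165,67,137]])/1e3
C=np.array([[138,20],[722,115],[650,572],[62,475],[558,503],[518,288],[505,382],[133,165],[95,378]])
U=(C+.5)/4.9-.5+[250,140]
f=lambda s:(proj("top",w(s,M))-U).ravel()
r=least_squares(f,[.75,0,1.5],loss="soft_l1")
print(r.x,f(r.x).reshape(-1,2).round(1).tolist())
np.save("s.npy",r.x)
print(w(r.x,np.array([[-118,94.5,142],[-77,0,148],[30,0,148],[105,0,148]])/1e3))
# overlay in side
a=cv2.cvtColor(read_camera("side"),cv2.COLOR_RGB2BGR)
for p in proj("side",w(r.x,M)): cv2.circle(a,tuple(int(round(v*8)) for v in p),12,(0,0,255),-1,shift=3)
cv2.imwrite("pics/ov.png",cv2.resize(a[180:320,260:450],None,fx=4,fy=4))
E
```

```text
[ 0.6234221  -0.03699179  1.39434322] [[-0.6, 0.2], [-0.1, 0.4], [0.4, 0.1], [-1.8, -0.3], [0.0, -0.1], [0.9, -0.0], [0.5, -0.4], [0.1, -0.5], [-0.2, 0.5]]
[[ 0.50967587 -0.13657112  0.142     ]
 [ 0.60990561 -0.11279617  0.148     ]
 [ 0.62868827 -0.00745761  0.148     ]
 [ 0.64185368  0.06637783  0.148     ]]
```

View pics/ov.png

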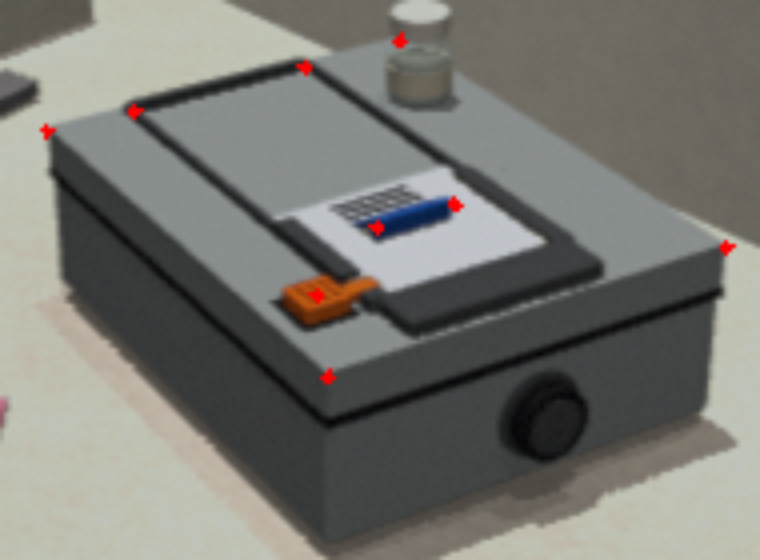

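The projected points land on the corners, tab and push face, so the pose is good to about 2 mm. Pressing the tab next.

```bash
cat >> h.py <<'E'
s=np.load("s.npy")
E=lambda x,y,z:w(s,[x/1e3,y/1e3,z/1e3])[0]
E
python3 - <<'E'
from h import *
command_gripper(0.0)
p=get_tcp_pos();movel([p[0],p[1],.32],v=.2)
best=None
for th in(s[2]+np.pi/2,s[2]-np.pi/2):
    f=(th+np.pi/2)/2;q=[0,np.cos(f),np.sin(f),0]
    j=inverse_kinematics(E(-118,96,250),q);print(j)
    if j is not None and (best is None or abs(j[5])<abs(best[0][5])):best=(j,q)
q=best[1];np.save("q.npy",q)
move_pose(E(-118,96,250),q)
movel(E(-118,96,152),v=.1); print(get_time(),get_ft_force())
hit=movel(E(-118,96,136.5),v=.02,until_force=25)
print(hit,get_tcp_pos(),get_ft_force())
if not hit:
    hit=movel(E(-118,96,132),v=.01,until_force=20);print(hit,get_tcp_pos(),get_ft_force())
wait(.7);print(get_time(),get_ft_force())
a=cv2.cvtColor(read_camera("side"),cv2.COLOR_RGB2BGR)
cv2.imwrite("pics/press.png",cv2.resize(a[130:320,260:450],None,fx=3,fy=3))
E
```

```text
None
[-2.84668074e-01  2.44915738e-01  1.82219296e+00 -4.44089210e-16
  1.07448396e+00 -1.08214970e-01]
6.1667 [ 0.33801847 -0.3238125   0.59986966]
False [ 0.50824449 -0.13633048  0.1365029 ] [-1.19370113 -0.43694674  2.49543242]
True [ 0.5082257  -0.13632099  0.13423898] [-1.91208512  0.31201721  8.20915503]
8.175 [-2.7792038  -0.48497264  8.21567564]
```

View pics/press.png

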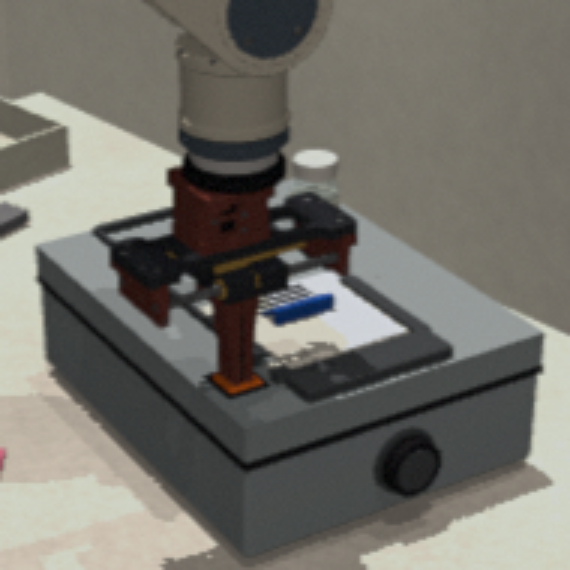

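The fingertips hold the tab down on its stop. The blue push face, at (272-333, 300-318), seems to have moved a few pixels along +x, so I'll measure that before letting go.

Run:
```python
from h import *
def blue(a):
    h=cv2.cvtColor(a,cv2.COLOR_BGR2HSV)[200:260,330:400]
    m=cv2.inRange(h,(110,150,40),(125,255,255));M=cv2.moments(m,True);return np.array([M['m10']/M['m00']+330,M['m01']/M['m00']+200]),M['m00']
a=cv2.imread("pics/side0.png");b=cv2.cvtColor(read_camera("side"),cv2.COLOR_RGB2BGR)
print(blue(a),blue(b))
print(proj("side",[E(-70,0,142),E(-60,0,142)]))
```

```text
(array([360.60714286, 234.39285714]), 28.0) (array([358.86956522, 232.73913043]), 23.0)
[[361.94147198 234.51932935]
 [359.69068954 232.85632985]]
```

The cover has shifted about 9 mm, so it's released. Now lift off the tab and push.

Run:
```python
from h import *
movel(E(-118,96,170),v=.1)
movel(E(-96,0,170),v=.15)
z=138.5
print(movel(E(-96,0,z),v=.05,until_force=8),get_tcp_pos(),get_ft_force())
h=movel(E(55,0,z),v=.05,until_force=25)
print(h,get_time(),(get_tcp_pos()-E(0,0,0)),get_ft_force())
wait(.3)
movel(E(30 if not h else -90,0,z),v=.05) if not h else None
a=cv2.cvtColor(read_camera("side"),cv2.COLOR_RGB2BGR)
cv2.imwrite("pics/push.png",cv2.resize(a[130:320,260:450],None,fx=3,fy=3))
```

```text
False [ 0.60669713 -0.13151378  0.13852494] [ 0.07004522  0.21317357 -0.80310897]
False 13.5417 [0.00964207 0.05407398 0.13849826] [-0.31621442 -0.70234837 -0.42550952]
```

View pics/push.png

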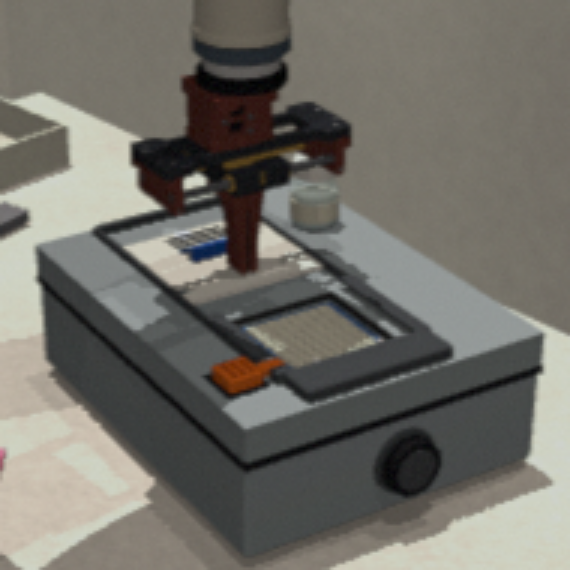

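The opening is fully uncovered, at (330,335). The cover lies flat near the end stop, at (200,245), the tab is up and the jar is in place. Retract, check, and hand in.

Run:
```python
from h import *
movel(E(25,0,260),v=.15)
p=get_tcp_pos();movel(E(-150,60,300),v=.2);wait(.3)
a=cv2.cvtColor(read_camera("top"),cv2.COLOR_RGB2BGR)
cv2.imwrite("pics/end.png",cv2.resize(a[130:310,150:410],None,fx=3,fy=3))
print(get_time(),proj("top",[E(65,-28,148),E(65,28,148),E(5,-65,135),E(5,65,135)])*3-[450,390])
```

```text
16.95 [[474.26038436 181.35848546]
 [464.58989813 237.5466406 ]
 [541.21061815 157.24750966]
 [519.5041001  286.89983211]]
```

View pics/end.png

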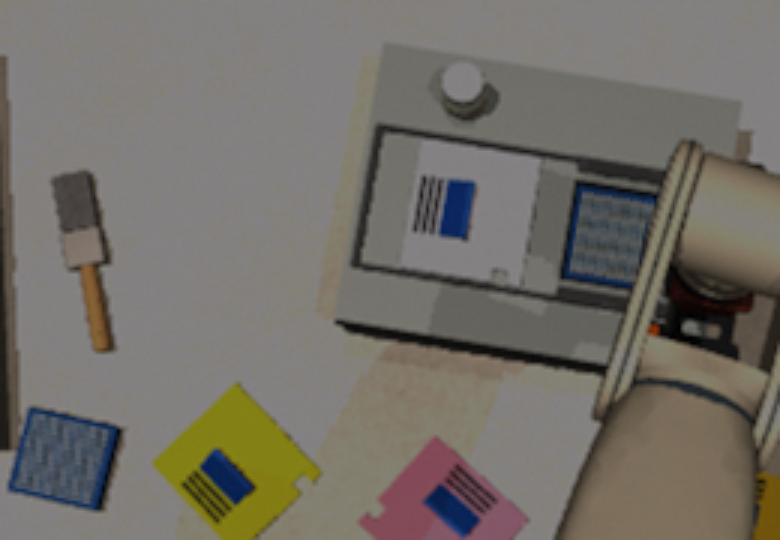

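The cover is at x ≈ 65 mm, with its push-face edge at (475,181)-(465,238) as predicted. It lies square between the guides and the bystanders have not moved.

```bash
python3 -c "
from station import *
print(job_done())"
```

```text
the job is handed in; nothing more can be done
None
```

I pressed the tab, pushed the cover about 65 mm along +x so the filter opening is fully uncovered, and handed the job in; the last camera view showed the cover square between the guides and the bystanders unmoved, but no verdict came back.

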